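Hold the plate incubator open with its lid lever

ROBOT

A 6-joint arm with a two-finger parallel gripper is mounted at the origin on the work surface. World frame = base frame: x ahead of the robot, y to its left, z up, the work surface at z = 0. Lengths are in m, angles in rad, forces in N, time in s.
With the tool pointing down it reaches from about 0.3 to 0.875 m from the base axis. Payload 6.4 kg.
Tool frame: the origin (TCP) lies at the very end of the fingers, on their centre line; the grasp point (between the pads) lies 19 mm behind it; z points along the fingers, y is the line along which they close (so a half turn about z gives the same grasp; the last joint's range is limited). The gripper opens to 85 mm and grips with 20 to 120 N. Pads are 22 mm wide; open, the fingers measure 114 mm over their backs; the gripper's body (76 mm by 85 mm) begins 54 mm behind the grasp point. The pads swing forward as they close: fully open they stand 13 mm farther back than shut.
Start: joints at [0.917, 0.181, 1.607, -0, 1.354, -0.206], TCP at [0.249, 0.518, 0.231] pointing down, gripper open.
Joint ranges: [-2.99, 2.99], [-0.89, 2.07], [0.3, 2.58], [-1.14, 4.28], [0, 2.63], [-3.12, 3.12]. Speed limits (rad/s): [2.57, 2.57, 3.01, 3.14, 3.14, 3.14].

INTERFACE

Orientations are given as a unit quaternion [w, x, y, z].
In Python, from bench import telemetry, camera, ctrl, spotter gives the robot as it stands.
- The arm moves only by the tool send_rows, never from a script. Its argument "series" is a list of rows, each a list of 3 entries, a list of its own where there are three numbers: the turn, a rotation vector about the world's x, y, z in degrees, then the shift along the world's x, y, z in mm, then the closure, from -1 (fully open) to 1 (shut), so that 0 is half open. In form: [[[rx, ry, rz], [dx, dy, dz], gripper], ...]. A call has 1 to 10 rows; each row is the pose to reach, as a shift and turn from the pose commanded when the call began; what a row does not reach only later rows make up. A row lasts 1/8 s, in which the tool goes at most 62.5 mm and 10.7 degrees, less where a joint would pass 70% of its speed; a pose out of reach is approached as far as the arm can. A call with a gripper value outside its range is refused whole. The fingers move at their own pace and stop on an object; the grip force is fixed at half the most. Time passes only in rows, so rows that repeat a pose let the fingers close. It gives the time, the measured TCP pose, the force, the opening and the grip force at its end, in the units of the state.
- telemetry.get_obs(): the state, without advancing time (a new reading comes with each control period).
- camera(name): name is "scene" or "top"; returns a dict with "pixels" (420x560x3 uint8, red, green, blue), "camera_matrix" (3x3 intrinsics, pixels), "dist_coeffs" ([k1, k2, p1, p2, k3] as OpenCV has them; the pictures are not rectified), "xyz" and "orientation" of the camera in the world. Camera axes: x right, y up, looking along -z (the intrinsics and any distortion apply to the point x, -y, -z); pixel columns grow to the right and rows downward; lengths in m; the calibration is good to about 2 mm. A picture is of the moment at which its call begins. There is no depth.
- ctrl.hand_in(): hands the job in; it is judged then, once.
Trained networks look in the newest picture that a camera, given by its name, has taken for a name from the list of things; names that differ only in an ending like _2 or _b are one class to them, and where a whole thing is asked for, a point or a joint stands for the part that bears it (a point fixed in the world has none). Each returns a list of dicts, best first, with "conf" (0 to 1); they miss things now and then, are a little off and sometimes report something else, mostly with a low value. They report only what shows in the picture. A call takes as long as a camera call.
- spotter.boxes_of(thing, camera): "xyz" ([x, y, z] in m, in world coordinates, good to about 4 mm: the middle of the surface that is visible of it).
- spotter.landmark_of(thing, camera): "xyz" ([x, y, z] in m, in world coordinates, good to about 4 mm: a listed point, or the origin of a listed thing).
The state is a dict: "time_s": time; "q": joint angles; "dq": joint speeds; "joint_efforts": joint torques, N m; "eef_pos": TCP position; "eef_rot": TCP orientation; "wrist_force": force on the tool from outside, world axes, zero at the start; "torque": the same for the moment, N m; "opening": opening from 0.0 (shut) to 1.0 (fully open); "grasp_force": force on a finger pad.
Only numpy, scipy, OpenCV 4.12 (cv2) and the standard library are available. Lean on these libraries where they do the work, as an engineer would, in place of code of your own. Each camera call takes 0.05 s, during which the arm holds its last target. There are 200 camera calls.

TASK

Open the small bench incubator by its lid lever: with the fingertips, gently press the raised paddle at the lever's long end all the way down onto its stop, so that the short end lifts the heavy lid, and finish while still holding the paddle down with the lid up. Do not let the lid slam, do not touch the lid itself, do not lift the lever out of its cradle, and leave the bottle, the tube rack and the tip box where they stand.

Things in the scene. Friction and masses are not known exactly. Their poses are not given: they have to be found in the camera images.
- incubator: White box-shaped bench incubator, fixed to the bench, with the lever's cradle on a 6 mm foot plate. Origin on the bench straight below the lever's axle; x level along the lever from paddle to lid, z up. Housing 110 x 190 x 69 mm at x = 106 to 216 mm. The cradle, 44 x 49 mm and 100 mm high, holds the axle 85 mm above the bench in two slots open at the top.
- lever: Loose steel bar 22 mm wide, 10 mm thick, 0.35 kg, its 10 mm cross axle lying in the cradle. Origin at the axle's centre; axes parallel to the incubator's at rest, when the bar slopes 15 degrees, paddle end high. Paddle 46 x 46 mm, centred 183 mm along the bar on the -x side; a round nose 90 mm out on the +x side lies under the lid's tab. It turns about 0.56 rad down to the stop.
- paddle_top (a point): Centre of the paddle's upper face (5 mm above the bar's middle line): press here. About 137 mm above the bench at rest, 35 mm on its stop; it follows an arc about the axle, within 10 mm of the same place seen from above. It takes about 4 to 10 N straight down; let go, it swings back up and the lid drops.
- stop_top (a point): Top of the rubber stop under the paddle, 30 x 40 mm, 19 mm above the bench, 181 mm from the axle.
- lid (a joint): Opening angle of the lid (rad): 0 shut, about 0.355 with the paddle on its stop. The lid is a dark slab, 112 x 190 x 20 mm, 2 to 4 kg, hinged along the edge farthest from the lever, with a 60 mm wide steel tab reaching out over the lever's nose. It falls shut by its own weight.
- lid_tab (a point): Under side of the lid's tab, above the lever's nose; about 70 mm above the bench when shut. Not to be touched.
- bottle_mid (a point): Centre of a loose amber jar, 48 mm in diameter and 70 mm high, upright. Leave it alone.
- rack_mid (a point): Middle (24 mm up) of a loose white rack of capped sample tubes, 50 x 110 mm, 54 mm high. Leave it alone.
- tipbox_mid (a point): Middle (28 mm up) of a loose pipette-tip box, 85 x 120 mm, 56 mm high. Leave it alone.

How it is judged:
By the outcome, as a careful person would: the job done as asked, in the order asked, and still so for the second after the job is handed in, while the arm keeps its last pose, push and grip.
It also fails if it takes over 32 s, if anything falls off the work surface, if the arm or the gripper's body presses on something with over 40 N, if the wrist force passes 120 N, or if a joint passes its speed limit or range.

## Working session

There is one attempt and no reset: what is moved stays moved. The work goes in short steps, Python scripts to look and compute and a tool call to move; the robot and the scene stay as the last step left them, time stands still between calls to the robot, and variables do not carry over. Pictures are saved under pics/ and viewed, at most 10 in all, crops included, and the job is handed in when it is done.

Besides the shell and the picture viewer there is one more tool, called after "Emit:" as name(argument=value, ...), one argument or row to a line, values as JSON. send_rows: Moves the arm, as the interface text tells. Its arguments: {"type":"object","properties":{"series":{"type":"array","items":{"type":"array"}}},"required":["series"]}

```bash
mkdir -p pics; python3 - <<'E'
from bench import telemetry, camera, ctrl, spotter
import cv2,numpy as np
for c in ("scene","top"):
    d=camera(c); cv2.imwrite(f"pics/{c}0.png",cv2.cvtColor(d["pixels"],cv2.COLOR_RGB2BGR)); print(c,np.round(d["xyz"],3),np.round(d["orientation"],3))
    for n in ("incubator","lever","paddle_top","stop_top","lid_tab","bottle_mid","rack_mid","tipbox_mid"):
        print(n,[(np.round(r["xyz"],3).tolist(),round(r["conf"],2)) for r in spotter.landmark_of(n,c)[:2]])
o=telemetry.get_obs(); print({k:np.round(v,3).tolist() for k,v in o.items()})
E
```

```text
scene [ 1.106 -0.178  0.482] [0.754 0.394 0.254 0.46 ]
incubator [([0.561, 0.088, 0.002], 0.69)]
lever [([0.562, 0.087, 0.089], 0.61)]
paddle_top [([0.552, -0.087, 0.138], 0.71)]
stop_top [([0.55, -0.092, 0.02], 0.81)]
lid_tab [([0.565, 0.178, 0.068], 0.61)]
bottle_mid [([0.707, -0.07, 0.036], 0.86)]
rack_mid []
tipbox_mid [([0.698, 0.076, 0.027], 0.75)]
top [0.56  0.051 0.842] [ 0.716  0.035 -0.029 -0.697]
incubator [([0.563, 0.086, -0.0], 0.97)]
lever [([0.557, 0.09, 0.086], 0.9)]
paddle_top [([0.55, -0.087, 0.139], 0.7)]
stop_top [([0.549, -0.093, 0.018], 0.67)]
lid_tab [([0.562, 0.173, 0.07], 0.8), ([0.559, 0.088, 0.086], 0.7)]
bottle_mid [([0.712, -0.069, 0.038], 0.9)]
rack_mid [([0.559, 0.088, -0.001], 0.65), ([0.437, 0.085, 0.024], 0.64)]
tipbox_mid [([0.7, 0.076, 0.024], 0.62)]
{'time_s': 0.9, 'q': [0.917, 0.181, 1.607, 0.0, 1.354, -0.206], 'dq': [0.0, -0.0, 0.003, 0.003, -0.0, -0.0], 'joint_efforts': [-0.001, -44.483, -35.169, -0.001, 0.0, 0.0], 'eef_pos': [0.249, 0.518, 0.231], 'eef_rot': [-0.0, 0.222, 0.975, 0.0], 'wrist_force': [-0.691, -0.587, 0.201], 'torque': [-0.046, 0.025, 0.034], 'grasp_force': 0.0, 'opening': 1.003}
```

View pics/scene0.png

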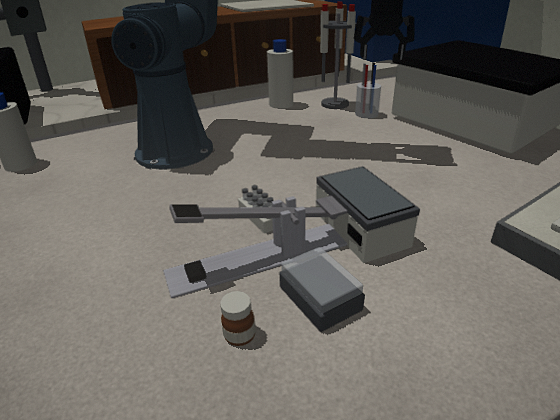

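View pics/top0.png

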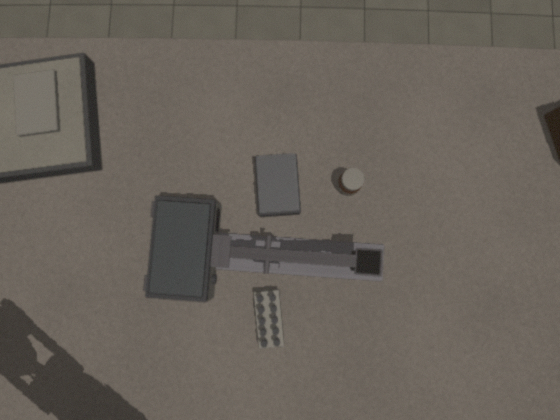

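The scene picture shows the lever with its paddle raised at (187,212) and its stop at (195,271). The bottle is at (237,318), the tip box at (322,290) and the rack behind the cradle. In the top view the paddle is at (369,261), with nothing beside it. The network points agree with this: paddle at about (0.551, -0.088, 0.138), axle at (0.56, 0.088). I'll move above the paddle with the fingers shut.

Emit:
send_rows(
  series=[
    [[0,0,0],[10,-20,0],1],
    [[0,0,2],[30,-60,0],1],
    [[0,0,5],[50,-100,0],1],
    [[0,0,8],[75,-150,0],1],
    [[0,0,11],[100,-200,0],1],
    [[0,0,14],[125,-250,0],1],
    [[0,0,17],[150,-300,0],1],
    [[0,0,20],[175,-350,0],1],
    [[0,0,22],[200,-400,0],1],
    [[0,0,22],[220,-440,0],1],
  ],
)

```text
time_s: 2.15
eef_pos: [0.4692, 0.0753, 0.2314]
eef_rot: [0.0, 0.033, 0.999, -0.0]
wrist_force: [-0.3, -0.0, -0.7]
opening: -0.003
grasp_force: 0.0
```

Emit:
send_rows(
  series=[
    [[0,0,0],[20,-40,0],1],
    [[0,0,0],[40,-80,0],1],
    [[0,0,0],[60,-120,-10],1],
    [[0,0,0],[73,-150,-20],1],
    [[0,0,0],[81,-166,-30],1],
    [[0,0,0],[81,-168,-40],1],
    [[0,0,0],[81,-168,-50],1],
    [[0,0,0],[81,-168,-55],1],
    [[0,0,0],[81,-168,-55],1],
  ],
)

```text
time_s: 3.28
eef_pos: [0.5496, -0.0887, 0.176]
eef_rot: [-0.0, 0.031, 1.0, 0.0]
wrist_force: [-0.5, 0.5, -0.5]
opening: -0.001
grasp_force: 0.0
```

```bash
cat > chk.py <<'E'
from bench import telemetry, camera, ctrl, spotter
import cv2,numpy as np,sys
t=sys.argv[1]
for c in ("scene","top"):
    d=camera(c); p=cv2.cvtColor(d["pixels"],cv2.COLOR_RGB2BGR)
    p=p[150:350,130:430] if c=="scene" else p[180:340,200:440]
    cv2.imwrite(f"pics/{c}{t}.png",cv2.resize(p,None,fx=2.5,fy=2.5))
    for n in ("lever","paddle_top"):
        print(n,[(np.round(r["xyz"],3).tolist(),round(r["conf"],2)) for r in spotter.landmark_of(n,c)[:2]])
o=telemetry.get_obs(); print({k:np.round(v,3).tolist() for k,v in o.items()})
E
python3 chk.py 1
```

```text
lever [([0.557, 0.089, 0.087], 0.64)]
paddle_top [([0.554, -0.087, 0.136], 0.87)]
lever [([0.557, 0.09, 0.089], 0.97)]
paddle_top [([0.552, -0.085, 0.138], 0.83)]
{'time_s': 3.575, 'q': [-0.374, 0.196, 1.704, -0.0, 1.24, -1.882], 'dq': [-0.003, 0.001, 0.001, 0.001, 0.0, 0.002], 'joint_efforts': [0.062, -43.46, -33.329, 0.003, -0.001, 0.0], 'eef_pos': [0.55, -0.09, 0.177], 'eef_rot': [0.0, 0.032, 0.999, -0.0], 'wrist_force': [0.248, 0.544, 0.414], 'torque': [-0.014, -0.015, -0.008], 'grasp_force': 0.0, 'opening': 0.001}
```

The tool is over the paddle's centre, so I'll lower to contact and then press slowly along the arc.

Emit:
send_rows(
  series=[
    [[0,0,0],[2,0,-12],1],
    [[0,0,0],[2,0,-24],1],
    [[0,0,0],[2,0,-32],1],
    [[0,0,0],[2,0,-36],1],
    [[0,0,0],[2,0,-38],1],
    [[0,0,0],[2,0,-40],1],
    [[0,0,0],[2,0,-42],1],
    [[0,0,0],[2,-1,-45],1],
    [[0,0,0],[2,-1,-48],1],
    [[0,0,0],[2,-1,-51],1],
  ],
)

```text
time_s: 4.82
eef_pos: [0.5525, -0.0912, 0.1256]
eef_rot: [0.001, 0.032, 0.999, -0.0]
wrist_force: [-0.5, -3.2, 5.2]
opening: -0.002
grasp_force: 2.6
```

```bash
python3 chk.py 2
```

```text
lever [([0.56, 0.088, 0.089], 0.89)]
paddle_top [([0.553, -0.093, 0.121], 0.85), ([0.561, 0.087, 0.002], 0.3)]
lever [([0.558, 0.088, 0.084], 0.91)]
paddle_top [([0.55, -0.092, 0.126], 0.96), ([0.55, -0.098, 0.018], 0.4)]
{'time_s': 5.125, 'q': [-0.375, 0.265, 1.735, -0.0, 1.14, -1.882], 'dq': [0.002, -0.0, -0.0, -0.002, -0.001, 0.0], 'joint_efforts': [1.164, -41.972, -28.945, 0.63, 0.081, -0.003], 'eef_pos': [0.553, -0.091, 0.126], 'eef_rot': [0.001, 0.032, 0.999, -0.0], 'wrist_force': [-0.413, -2.203, 5.078], 'torque': [-0.395, 0.121, 0.006], 'grasp_force': 2.418, 'opening': -0.002}
```

View pics/scene2.png

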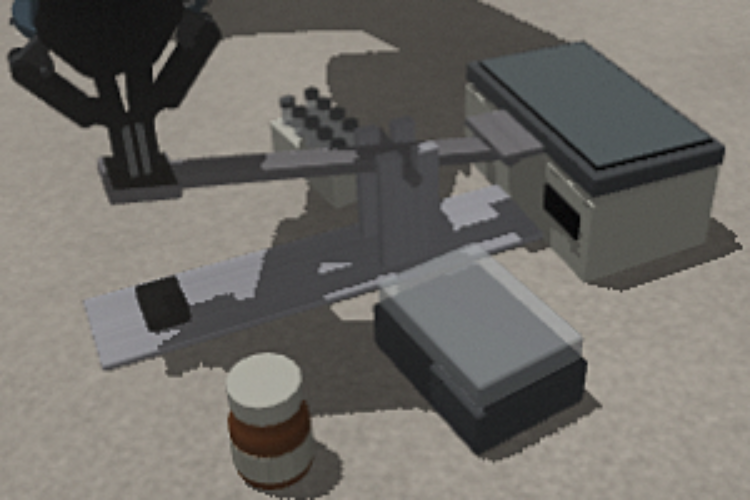

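Contact is good: the fingertips are centred on the paddle, at about (140,180) in the crop, with 5 N of force. I'll keep pressing along the arc.

Emit:
send_rows(
  series=[
    [[0,0,0],[0,-1,-3],1],
    [[0,0,0],[0,-2,-7],1],
    [[0,0,0],[0,-2,-11],1],
    [[0,0,0],[0,-3,-15],1],
    [[0,0,0],[0,-3,-19],1],
    [[0,0,0],[0,-4,-23],1],
    [[0,0,0],[0,-4,-27],1],
    [[0,0,0],[0,-5,-31],1],
    [[0,0,0],[0,-5,-35],1],
    [[0,0,0],[0,-5,-38],1],
  ],
)

```text
time_s: 6.38
eef_pos: [0.5527, -0.0961, 0.0877]
eef_rot: [0.001, 0.032, 0.999, -0.0]
wrist_force: [0.1, -2.0, 7.3]
opening: 0.0
grasp_force: 3.4
```

Emit:
send_rows(
  series=[
    [[0,0,0],[0,0,-3],1],
    [[0,0,0],[0,0,-7],1],
    [[0,0,0],[0,0,-11],1],
    [[0,0,0],[0,1,-15],1],
    [[0,0,0],[0,1,-19],1],
    [[0,0,0],[0,1,-23],1],
    [[0,0,0],[0,2,-27],1],
    [[0,0,0],[0,3,-31],1],
    [[0,0,0],[0,3,-35],1],
    [[0,0,0],[0,4,-38],1],
  ],
)

```text
time_s: 7.62
eef_pos: [0.5528, -0.0925, 0.0497]
eef_rot: [0.001, 0.032, 0.999, -0.001]
wrist_force: [-1.0, -4.6, 6.9]
opening: -0.001
grasp_force: 3.5
```

```bash
python3 chk.py 3
```

```text
lever [([0.558, 0.086, 0.088], 0.77)]
paddle_top [([0.554, -0.094, 0.046], 0.6), ([0.434, 0.087, 0.025], 0.43)]
lever [([0.559, 0.084, 0.084], 0.6)]
paddle_top []
{'time_s': 7.925, 'q': [-0.377, 0.379, 1.767, -0.0, 0.993, -1.884], 'dq': [0.002, -0.001, 0.003, 0.003, 0.004, -0.0], 'joint_efforts': [2.535, -44.215, -24.719, 1.07, 0.78, -0.004], 'eef_pos': [0.553, -0.092, 0.05], 'eef_rot': [0.001, 0.032, 0.999, -0.0], 'wrist_force': [0.627, -4.582, 3.803], 'torque': [-0.786, -0.177, -0.006], 'grasp_force': 2.525, 'opening': -0.002}
```

View pics/scene3.png

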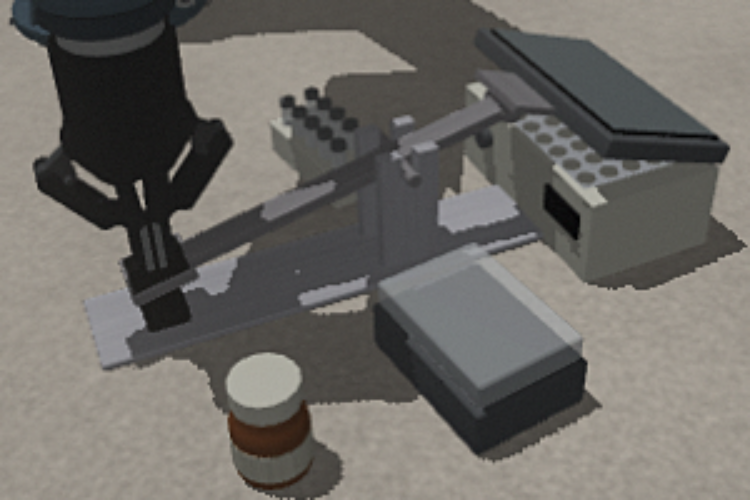

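The lid is lifting with the fingertips centred on the paddle at (152,270), and nothing else has moved. I'll press the last ~14 mm slowly, with less inward push.

Emit:
send_rows(
  series=[
    [[0,0,0],[0,0,-2],1],
    [[0,0,0],[0,0,-4],1],
    [[0,0,0],[0,0,-6],1],
    [[0,0,0],[0,0,-8],1],
    [[0,0,0],[0,0,-10],1],
    [[0,0,0],[0,0,-11],1],
    [[0,0,0],[0,0,-12],1],
    [[0,0,0],[0,0,-13],1],
    [[0,0,0],[0,0,-13],1],
  ],
)

```text
time_s: 9.05
eef_pos: [0.5521, -0.0901, 0.0366]
eef_rot: [0.0, 0.032, 0.999, 0.001]
wrist_force: [-0.1, 1.8, 8.3]
opening: -0.001
grasp_force: 3.4
```

Emit:
send_rows(
  series=[
    [[0,0,0],[0,0,-1],1],
    [[0,0,0],[0,0,-1],1],
    [[0,0,0],[0,0,-2],1],
    [[0,0,0],[0,0,-2],1],
  ],
)

```text
time_s: 9.55
eef_pos: [0.5523, -0.0901, 0.0361]
eef_rot: [0.0, 0.032, 0.999, 0.001]
wrist_force: [-5.1, 4.7, 21.0]
opening: -0.002
grasp_force: 9.3
```

Emit:
send_rows(
  series=[
    [[0,0,0],[0,0,0.5],1],
    [[0,0,0],[0,0,0.5],1],
    [[0,0,0],[0,0,0.5],1],
    [[0,0,0],[0,0,0.5],1],
  ],
)

```text
time_s: 10.05
eef_pos: [0.5523, -0.0901, 0.0362]
eef_rot: [0.0, 0.032, 0.999, 0.001]
wrist_force: [-4.3, 3.8, 16.9]
opening: 0.003
grasp_force: 7.7
```

```bash
python3 chk.py 4
```

```text
lever [([0.56, 0.087, 0.087], 0.71), ([0.561, 0.087, 0.002], 0.33)]
paddle_top [([0.554, -0.093, 0.03], 0.62)]
lever [([0.559, 0.088, 0.085], 0.93)]
paddle_top [([0.548, -0.089, 0.038], 0.59)]
{'time_s': 10.35, 'q': [-0.375, 0.402, 1.771, 0.003, 0.97, -1.884], 'dq': [0.002, -0.0, -0.001, 0.0, 0.0, -0.001], 'joint_efforts': [-1.905, -39.402, -23.991, -0.71, -1.515, 0.02], 'eef_pos': [0.552, -0.09, 0.036], 'eef_rot': [0.0, 0.032, 0.999, 0.001], 'wrist_force': [-3.565, 3.38, 17.194], 'torque': [0.819, 0.616, -0.013], 'grasp_force': 7.688, 'opening': -0.001}
```

View pics/scene4.png

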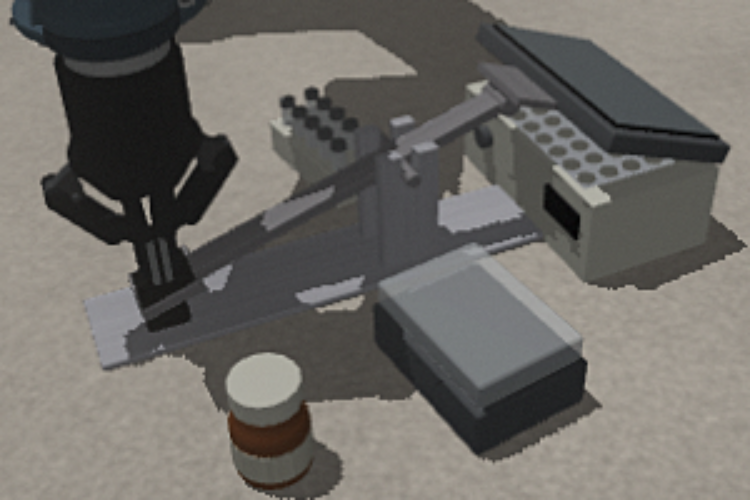

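The paddle rests on its stop at (165,300) under a steady 17 N. The lid is up, the axle is seated in its cradle, and the bottle, rack and tip box haven't moved. Handing in.

```bash
python3 -c "
from bench import ctrl
print(ctrl.hand_in())"
```

```text
the job is handed in; nothing more can be done
None
```

Handed in at about 10 s of the 32 s allowed: the fingertips hold the paddle down on its stop at about 17 N with the lid up, and the lever is still in its cradle; the bottle, rack and tip box look unmoved in the last picture.

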